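# Load the thread stand and hold its tension slide open at the mark

### The job

Get the thread stand ready for me to thread: first stand the green spool upright in the middle of the small round pedestal and let go of it, leaving the spring slide home. Then pull the blue knob out until its black pointer is level with the red rider on the scale, and finish while still holding it there (the spring would draw it back), with the spool still standing on its pedestal. Don't shift the red rider, and leave the other spools and the oil bottle alone.

Things in the scene. Friction and masses are not known exactly. Their poses are not given: they have to be found in the camera images.
- green_spool: wooden thread spool wound with green thread, 36 mm diameter, 50 mm tall, about 35 g, solid, standing on its end; origin at the centre of its underside, z up along its axis
- stand: thread stand fixed to the worktop: wooden base 250 x 84 x 14 mm (stand x = -145 to +105 mm) carrying in a row, from the back (+x), the pale pedestal, a green block (36 x 50 mm, 48 mm high, steel discs on it to 60 mm, front face at x = -5 mm) and the spring slide with the blue knob. Origin on the worktop; the knob pulls out along -x, roughly towards the robot; y to the left
- seat (a point): centre of the flat top of the pale wooden pedestal, a disc only 30 mm in diameter, 45 mm above the worktop, at stand x = +70 mm; the spool's underside goes here
- knob (a point): point on the upright blue knob's axis at a good height to grip, 64 mm above the worktop. The knob is a vertical round post 18 mm in diameter (20 mm at its top rim), free to grip from 44 mm up to 84 mm above the worktop; with the slide home it stands at stand x = -60 mm, 46 mm clear of the block's face
- tension_slide (a joint): the spring slide with the knob: 0 = home, grows as the knob is pulled out along the stand's -x, in m, stop at 0.060. The spring pulls back with 3 N at home plus 0.1 N per mm (about 5 to 7.6 N at the marks) and draws it home when let go
- pointer (a point): tip of the black pointer that sticks out to the left (+y) at the knob's foot, 27 mm above the worktop; it lies at the same stand x as the knob's axis, and moves with the knob
- red_mark (a point): top centre of the red rider, 8 mm long (stand x) x 20 x 6 mm, on the white scale left of the slide, 22 mm above the worktop; axes parallel to the stand's. It stands where the knob is 22 to 46 mm out; the pointer is at the mark when both have the same stand x (pointer within the rider's length)
- cream_spool: wooden spool of cream thread, 36 mm diameter, 50 mm tall, to be left alone; origin at the centre of its underside
- blue_spool: black spool of blue thread, 48 mm diameter, 62 mm tall, to be left alone; origin at the centre of its underside
- oil_bottle: small brown oil bottle with a black dropper top, 34 mm diameter, 102 mm tall, to be left alone; origin at the centre of its underside

How it is judged:
By the outcome, as a careful person would: the job done as asked, in the order asked, and still so for the second after the job is handed in, while the arm keeps its last pose, push and grip.
It also fails if it takes over 46 s, if anything falls off the work surface, if the arm or the gripper's body presses on something with over 40 N, if the wrist force passes 120 N, or if a joint passes its speed limit or range.

### The arm

A 6-joint arm with a two-finger parallel gripper is mounted at the origin on a cart in front of the work surface, level with it; the furniture and walls round the work are solid. World frame = base frame: x ahead of the robot, y to its left, z up, the work surface at z = 0. Lengths are in mm, angles in rad, forces in N, time in s.
With the tool pointing down it reaches from about 400 to 925 mm from the base axis. Payload 12.5 kg.
Tool frame: the origin (TCP) lies at the very end of the fingers, on their centre line; the grasp point (between the pads) lies 19 mm behind it; z points along the fingers, y is the line along which they close (so a half turn about z gives the same grasp; the last joint's range is limited). The gripper opens to 95 mm and grips with 3 to 60 N. Pads are 20 mm wide; open, the fingers measure 119 mm over their backs; the gripper's body (75 mm by 180 mm) begins 59 mm behind the grasp point.
Start: joints at [1.005, 0.491, 1.559, -0, 1.092, -0.106], TCP at [277.343, 560.114, 214.661] pointing down, gripper open.
Joint ranges: [-3.1, 3.1], [-0.84, 2.19], [0.05, 2.79], [-1.13, 4.28], [0.06, 2.93], [-2.69, 2.69]. Speed limits (rad/s): [2.22, 2.22, 2.79, 3.14, 3.14, 3.14].

### API

Orientations are given as a unit quaternion [x, y, z, w].
In Python, from bench import robot gives the robot as it stands.
- The arm moves only by the tool run_rows, called as a command line: name --argument value ..., lists and objects as JSON in quotes. Schema: {"type":"object","properties":{"ticks":{"type":"array","items":{"type":"object","properties":{"d":{"type":"array","items":{"type":"number"},"minItems":3,"maxItems":3},"r":{"type":"array","items":{"type":"number"},"minItems":3,"maxItems":3}},"additionalProperties":false},"minItems":1,"maxItems":10},"jaw":{"type":"number"},"squeeze":{"type":"number"},"only":{"type":"string"},"quiet":{"type":"boolean"},"lines":{"type":"string"}},"required":["ticks"],"additionalProperties":false}. ticks is a list of rows, 1 to 10 of them, each an object with the fields d (a list: dx, dy, dz in a scale on which 1.0 is 1000 mm), r (a list: a rotation vector rx, ry, rz in normalised numbers (1 is pi rad)); a field left out counts as zero; each row is the pose to reach, as a shift and turn from the pose commanded when the call began, along the tool's axes at that moment; what a row does not reach only later rows make up. A row lasts 1/8 s, in which the tool goes at most 62.5 mm and 0.188 rad, less where a joint would pass 70% of its speed; a pose out of reach is approached as far as the arm can. jaw is the finger opening in mm, set as the call begins (left out keeps the last). The fingers move at their own pace and stop on an object; squeeze is the grip in N (left out, the last holds). Time passes only in rows, so rows that do not move let the fingers close. The tool returns the time, the measured TCP pose, the force, the opening and the grip force at its end. only (a regular expression) keeps the lines of the reply that match it, lines (a string "A,B") keeps lines A to B, and quiet returns only ok. Shift and turn numbers lie between -1 and 1, and a call with a number outside is refused. Input that does not fit is refused with a message, and nothing moves.
- robot.state(): the state, without advancing time (a new reading comes with each control period).
- robot.capture(name): name is "scene" or "top" or "wrist"; returns the picture (400x640x3 uint8, red, green, blue); there is no depth.
- robot.camera_info(name): a dict with "fovy" (degrees; the focal length in pixels is half the picture's height over the tangent of half this angle, whatever the lens; pixels are square), "cx", "cy" (the principal point, pixels), "eye" and "rotation" of the camera in the world. Camera axes: x right, y up, looking along -z (the intrinsics and any distortion apply to the point x, -y, -z); pixel columns grow to the right and rows downward; lengths in mm; the calibration is good to about 2 mm. A picture is of the moment at which its call begins: read the wrist's pose just before it. camera_info takes no time and is no camera call; for the wrist camera it gives the pose at the moment of the call.
- robot.close_job(): hands the job in; it is judged then, once.
The state is a dict: "time_s": time; "qpos": joint angles; "qd": joint speeds; "tau": joint torques, N m; "ee_pos": TCP position; "tool_rot": TCP orientation; "contact_force": force on the tool from outside, world axes, zero at the start; "moment": the same for the moment, N m; "width": finger opening in mm; "gripper_force": force on a finger pad.
Only numpy, scipy, OpenCV 4.12 (cv2) and the standard library are available. Lean on these libraries where they do the work, as an engineer would, in place of code of your own. Each camera call takes 0.05 s, during which the arm holds its last target. There are 200 camera calls.

## Working session

There is one attempt and no reset: what is moved stays moved. The work goes in short steps, Python scripts to look and compute and a tool call to move; the robot and the scene stay as the last step left them, time stands still between calls to the robot, and variables do not carry over. Pictures are saved under pics/ and viewed, at most 10 in all, crops included, and the job is handed in when it is done.

```bash
ls; mkdir -p pics; python3 - <<'E'
from bench import robot
import cv2
for n in("scene","top"):
    im=robot.capture(n); cv2.imwrite(f"pics/{n}0.png",im[:,:,::-1]); print(n,robot.camera_info(n))
print(robot.camera_info("wrist"));print(robot.state())
E
```

```text
bench.py
pics
scene {'fovy': 48.86375510351654, 'cx': 326.987408131759, 'cy': 200.45067622792146, 'eye': array([ -79.00649658, -766.89798199,  830.55939517]), 'rotation': array([ 0.41864131, -0.15197716, -0.28989001,  0.84711639])}
top {'fovy': 52.39547083926665, 'cx': 328.6902877474131, 'cy': 203.95351120517924, 'eye': array([ 336.29154232,  -12.54489665, 1196.27283614]), 'rotation': array([-0.0681487 ,  0.06689785,  0.7105541 , -0.6971322 ])}
{'fovy': 67.40515805120967, 'cx': 322.8441924373247, 'cy': 199.08795358023266, 'eye': array([217.44455798, 588.46463701, 384.84799338]), 'rotation': array([-0.10270026, -0.06263045,  0.52370554,  0.84336386])}
{'time_s': 0.1, 'qpos': array([ 1.00540689e+00,  4.91480966e-01,  1.55937710e+00, -2.49131181e-05,
        1.09168275e+00, -1.05574875e-01]), 'qd': array([-0.00135274, -0.00242506, -0.00052854,  0.00041507, -0.0002892 ,
       -0.00028181]), 'tau': array([ 2.26014570e-03, -6.13624048e+01, -2.58605701e+01,  6.94268290e-02,
        4.70488763e-02, -7.07305344e-05]), 'ee_pos': array([277.22402872, 559.92420924, 214.13548592]), 'tool_rot': array([ 2.27881624e-01,  9.73688729e-01, -4.51292860e-04, -1.45644839e-04]), 'contact_force': array([0.01467534, 0.64556138, 0.03720156]), 'moment': array([-0.01440268,  0.02700597,  0.00919634]), 'gripper_force': 0.0, 'width': 95.21750774629875}
```

View pics/scene0.png

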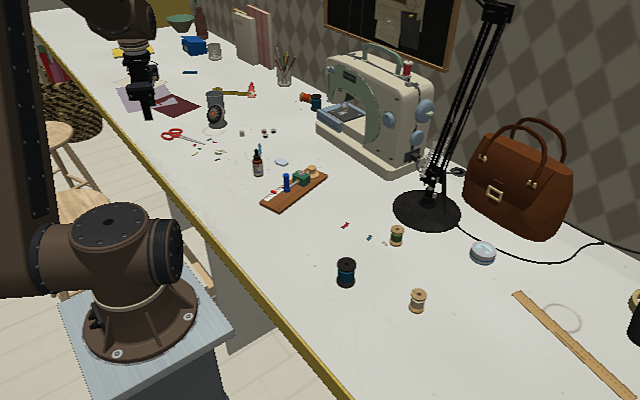

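View pics/top0.png

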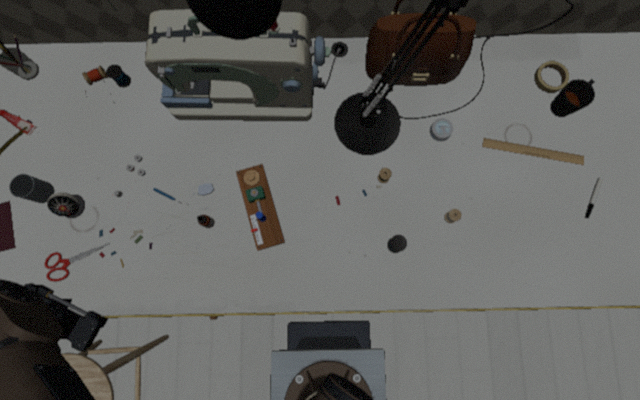

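The scene view shows the stand at about (295,190), with green spool at (397,236), blue spool at (346,272) and cream spool at (417,300). The top view has the stand from (250,172) to (268,245), green spool (385,175), blue (397,243), cream (453,215), and the lamp base at (367,123).

```bash
cat > h.py <<'E'
import numpy as np
from scipy.spatial.transform import Rotation as R
def ray(ci,u,v):
    f=200/np.tan(np.radians(ci["fovy"]/2))
    d=R.from_quat(ci["rotation"]).apply([(u-ci["cx"])/f,-(v-ci["cy"])/f,-1]); return np.array(ci["eye"]),d
def onz(ci,u,v,z):
    e,d=ray(ci,u,v); return e+d*(z-e[2])/d[2]
def tri(obs):
    A=np.zeros((3,3));b=np.zeros(3)
    for ci,u,v in obs:
        e,d=ray(ci,u,v);d=d/np.linalg.norm(d);P=np.eye(3)-np.outer(d,d);A+=P;b+=P@e
    x=np.linalg.solve(A,b); res=[np.linalg.norm(np.cross(x-e,d/np.linalg.norm(d))) for e,d in (ray(*o) for o in obs)]
    return x,np.round(res,1)
def proj(ci,p):
    f=200/np.tan(np.radians(ci["fovy"]/2)); c=R.from_quat(ci["rotation"]).inv().apply(np.array(p)-ci["eye"])
    return ci["cx"]-f*c[0]/c[2], ci["cy"]+f*c[1]/c[2]
E
python3 - <<'E'
from bench import robot
from h import *
np.set_printoptions(precision=1,suppress=True)
t=robot.camera_info("top");s=robot.camera_info("scene")
for n,u,v,z in [("green",384,175,50),("cream",453,215,50),("blue",397,243,62),("ped",252,177,45),("knob",260,217,84),("c1",237,171,14),("c2",263,165,14),("c3",284,242,14),("c4",258,249,14),("bottle",206,221,100),("lamp",367,123,20),("lampfront",367,153,10)]: print(n,onz(t,u,v,z))
print(tri([(t,384,175),(s,397,228)]))
w=robot.camera_info("wrist");st=robot.state()
Rt=R.from_quat(st["tool_rot"]); print("tool axes",Rt.as_matrix()); print("cam in tool",Rt.inv().apply(w["eye"]-st["ee_pos"]),(Rt.inv()*R.from_quat(w["rotation"])).as_matrix())
E
```

```text
green [ 641.  -175.2   50. ]
cream [ 519.3 -366.7   50. ]
blue [ 441.4 -201.    62. ]
ped [643.9 210.1  45. ]
knob [518.6 178.4  84. ]
c1 [671.7 261.6  14. ]
c2 [688.9 183.5  14. ]
c3 [455.  119.6  14. ]
c4 [436.1 195.   14. ]
bottle [507.7 322.9 100. ]
lamp [ 814.5 -134.7   20. ]
lampfront [ 721.8 -132.2   10. ]
(array([ 641.9, -175.9,   50.4]), array([1.2, 1.2]))
tool axes [[-0.9  0.4 -0. ]
 [ 0.4  0.9 -0. ]
 [ 0.  -0.  -1. ]]
cam in tool [  66.2   -1.1 -170.7] [[ 0.   1.   0.2]
 [ 1.  -0.   0. ]
 [ 0.   0.2 -1. ]]
```

Careful with the scale: shifts go in shares of 1000 mm and turns go in shares of pi rad. That gives: -395 mm / 1000 = -0.395, -206 mm / 1000 = -0.206, -0.731 rad / 3.1416 = -0.2327.

run_rows --ticks '[{"d": [-0.395, -0.206, 0.014], "r": [0, 0, -0.2327]}, {"d": [-0.395, -0.206, 0.014], "r": [0, 0, -0.2327]}, {"d": [-0.395, -0.206, 0.014], "r": [0, 0, -0.2327]}, {"d": [-0.395, -0.206, 0.014], "r": [0, 0, -0.2327]}, {"d": [-0.395, -0.206, 0.014], "r": [0, 0, -0.2327]}, {"d": [-0.395, -0.206, 0.014], "r": [0, 0, -0.2327]}, {"d": [-0.395, -0.206, 0.014], "r": [0, 0, -0.2327]}, {"d": [-0.395, -0.206, 0.014], "r": [0, 0, -0.2327]}, {"d": [-0.395, -0.206, 0.014], "r": [0, 0, -0.2327]}, {"d": [-0.395, -0.206, 0.014], "r": [0, 0, -0.2327]}]'

```text
time_s: 1.35
ee_pos: [539.4, 200.8, 200.5]
tool_rot: [-0.135, 0.991, 0.0, -0.0]
contact_force: [-1.2, 0.1, 0.6]
width: 95.0
gripper_force: 0.0
```

```bash
cat > look.py <<'E'
import sys,pickle,cv2
from bench import robot
from h import *
n=sys.argv[1]; ci=robot.camera_info("wrist"); im=robot.capture("wrist")
cv2.imwrite(f"pics/{n}.png",im[:,:,::-1]); pickle.dump(ci,open(n+".pkl","wb")); s=robot.state(); print(s["time_s"],s["ee_pos"],s["qpos"],np.abs(s["qd"]).max())
E
python3 look.py w1
```

```text
1.4 [539.24457275 201.08580709 200.59891352] [ 2.42071975e-01  4.35563306e-01  1.69958327e+00  2.52325833e-04
  1.00671888e+00 -1.60101584e+00] 0.008039462407879606
```

View pics/w1.png

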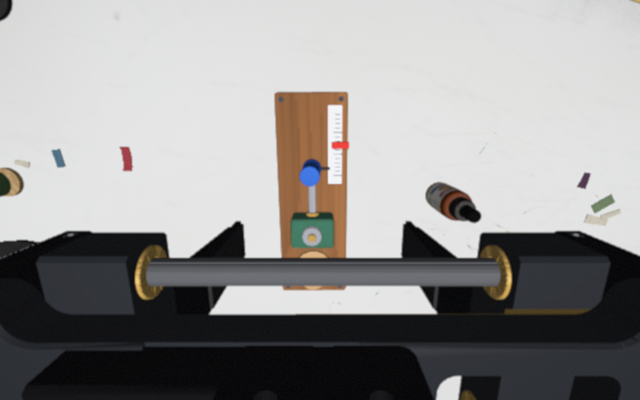

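The wrist view shows the stand upright in frame: knob top (310,171), pointer tip (329,168), red rider (341,146), block (312,230). The pedestal at about (314,256) is half hidden by the gripper. I'll shift forward for a second view.

To row units: -110 mm / 1000 = -0.11, -55 mm / 1000 = -0.055.

run_rows --ticks '[{"d": [-0.055, -0.02, 0]}, {"d": [-0.11, -0.04, 0]}, {"d": [-0.11, -0.04, 0]}, {"d": [-0.11, -0.04, 0]}]'

```text
time_s: 1.9
ee_pos: [655.5, 192.1, 200.2]
tool_rot: [-0.136, 0.991, 0.0, -0.001]
contact_force: [-0.6, 0.4, 1.0]
width: 95.0
gripper_force: 0.0
```

```bash
python3 look.py w2
python3 - <<'E'
import cv2,numpy as np
a=cv2.imread("pics/w1.png")[85:295,255:365];b=cv2.imread("pics/w2.png")[0:210,200:340]
cv2.imwrite("pics/c12.png",cv2.resize(np.hstack([a,b]),None,fx=2.8,fy=2.8,interpolation=cv2.INTER_CUBIC))
E
```

```text
1.95 [655.32066029 192.11006867 200.64736623] [ 1.88440490e-01  5.87901415e-01  1.41840542e+00  2.02194895e-04
  1.13599834e+00 -1.65489821e+00] 0.011347501397942925
```

View pics/c12.png

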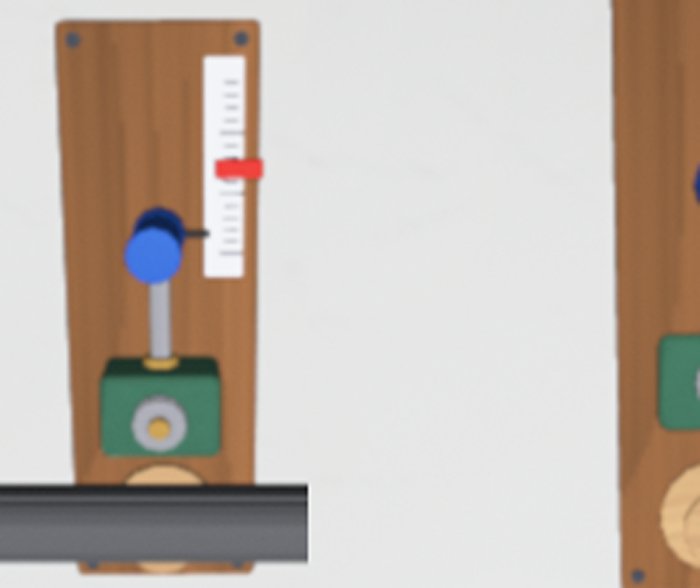

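The w1 crop gives knob top (153,255), pointer tip (208,233) and rider (239,169), in crop pixels. The w2 crop was off to the left, so I'll recut it.

```bash
python3 - <<'E'
import cv2,numpy as np
b=cv2.imread("pics/w2.png")[0:220,300:440]
cv2.imwrite("pics/c2.png",cv2.resize(b,None,fx=2.7,fy=2.7,interpolation=cv2.INTER_CUBIC))
E
```

```text
(no output)
```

View pics/c2.png

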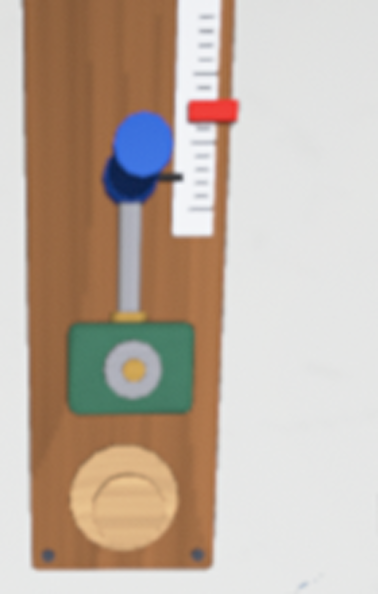

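The w2 crop shows knob top (143,144), pointer tip (182,177), rider top (213,109) and gold screw (133,370). The pedestal top disc is the inner circle, centred near (129.5,509), and the stand's back corners are (33,569) and (212,569).

```bash
cat > m.py <<'E'
import pickle
from h import *
np.set_printoptions(precision=1,suppress=True)
a=pickle.load(open("w1.pkl","rb"));b=pickle.load(open("w2.pkl","rb"))
A=lambda x,y:(a,255+(x+.5)/2.8-.5,85+(y+.5)/2.8-.5)
B=lambda x,y:(b,300+(x+.5)/2.7-.5,(y+.5)/2.7-.5)
E
python3 - <<'E'
from m import *
from bench import robot
for n,p,q in [("knob",(153,255),(143,144)),("ptr",(208,233),(182,177)),("rider",(239,169),(213,109)),("screw",(159,428),(133,370))]: print(n,tri([A(*p),B(*q)]))
seat=onz(*B(129.5,509.5),45);print("seat",seat)
print("mid back",onz(*B(122.5,569),14),"back corners",onz(*B(33,569),14),onz(*B(212,569),14))
f=[onz(*A(55,22),14),onz(*A(259,22),14)];print("front corners",*f)
print("rider z22",onz(*A(239,169),22),onz(*B(213,109),22),"ptr27",onz(*A(208,233),27),onz(*B(182,177),27),"knob84",onz(*A(153,255),84),onz(*B(143,144),84))
k=onz(*A(153,255),84); print("yaw knob-seat",np.degrees(np.arctan2(*(seat-k)[1::-1])),np.linalg.norm((seat-k)[:2]))
t=robot.camera_info("top");s=robot.camera_info("scene")
print("seat px top/scene",proj(t,seat),proj(s,seat))
E
```

```text
knob (array([524.1, 181.5,  83.2]), array([0.1, 0.1]))
ptr (array([518.6, 201.1,  28.5]), array([0.1, 0.1]))
rider (array([490.6, 206.1,  23. ]), array([0.2, 0.2]))
screw (array([594.6, 201.6,  58.4]), array([0.1, 0.1]))
seat [648.9 217.5  45. ]
mid back [681.8 226.7  14. ] back corners [692.9 187.2  14. ] [670.8 266.2  14. ]
front corners [454.8 119.   14. ] [432.8 198.2  14. ]
rider z22 [490.6 206.3  22. ] [490.3 206.   22. ] ptr27 [518.8 201.   27. ] [518.3 201.3  27. ] knob84 [524.  181.6  84. ] [524.3 181.4  84. ]
yaw knob-seat 16.051882392422364 129.9458081813508
seat px top/scene (np.float64(249.5114138696481), np.float64(175.39630491186446)) (np.float64(312.27757738266286), np.float64(166.32407580577802))
```

To row units: -280 mm / 1000 = -0.28, 104 mm / 1000 = 0.104.

run_rows --ticks '[{"d": [0.104, -0.28, 0]}, {"d": [0.104, -0.28, 0]}, {"d": [0.104, -0.28, 0]}, {"d": [0.104, -0.28, 0]}, {"d": [0.104, -0.28, 0]}, {"d": [0.104, -0.28, 0]}, {"d": [0.104, -0.28, 0]}]'

```text
time_s: 2.82
ee_pos: [630.9, -105.3, 201.1]
tool_rot: [-0.135, 0.991, 0.0, 0.0]
contact_force: [-0.1, 0.2, 0.6]
width: 95.1
gripper_force: 0.0
```

```bash
python3 look.py w3
```

```text
2.875 [ 631.14417677 -104.8964983   201.02623937] [-2.68003536e-01  5.24920495e-01  1.53630663e+00  3.31131648e-04
  1.08012989e+00 -2.11148967e+00] 0.009601626944725154
```

run_rows --ticks '[{"d": [0, -0.06, 0.04]}, {"d": [0, -0.06, 0.04]}, {"d": [0, -0.06, 0.04]}, {"d": [0, -0.06, 0.04]}]'

```text
time_s: 3.38
ee_pos: [647.7, -162.8, 161.5]
tool_rot: [-0.136, 0.991, -0.0, 0.0]
contact_force: [0.6, 0.4, 0.8]
width: 94.9
gripper_force: 0.0
```

```bash
python3 look.py w4
python3 - <<'E'
import cv2,numpy as np,pickle
from h import *
out=[]
for n in("w3","w4"):
    u,v=proj(pickle.load(open(n+".pkl","rb")),[642,-176,25]);u0=int(u)-55;v0=max(0,int(v)-70);print(n,u0,v0)
    out.append(cv2.imread(f"pics/{n}.png")[v0:v0+140,u0:u0+110])
cv2.imwrite("pics/c34.png",cv2.resize(np.hstack(out),None,fx=3.6,fy=3.6,interpolation=cv2.INTER_CUBIC))
E
```

```text
3.425 [ 647.73217429 -162.90473933  161.66190027] [-3.45319666e-01  6.02768324e-01  1.50284075e+00  2.89567526e-04
  1.03479347e+00 -2.18884977e+00] 0.0059939040238107255
w3 208 107
w4 258 112
```

View pics/c34.png

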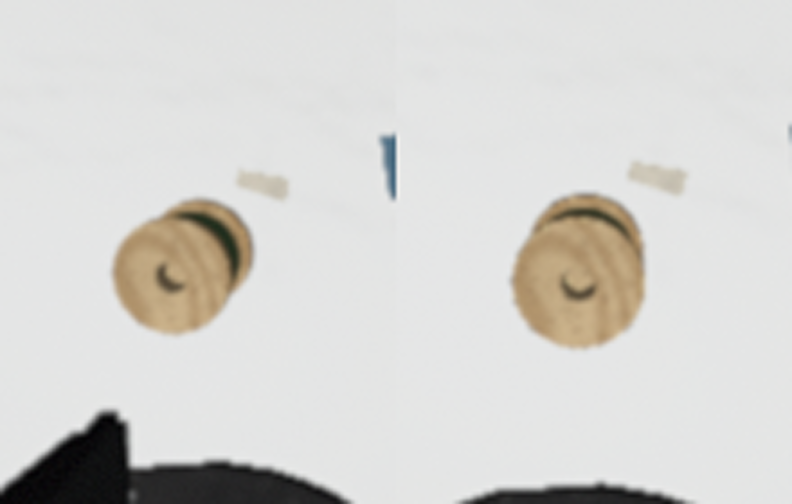

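The green spool's top disc is centred at crop (172,275) in w3 and (183,281.5) in w4.

```bash
python3 - <<'E'
from m import *
from bench import robot
c=pickle.load(open("w3.pkl","rb"));d=pickle.load(open("w4.pkl","rb"))
C=(c,208+172.5/3.6-.5,107+275.5/3.6-.5);D=(d,258+183.5/3.6-.5,112+282/3.6-.5)
print(tri([C,D]),onz(*C,50),onz(*D,50))
p=onz(*D,50)*.6+onz(*C,50)*.4
s=robot.state();print(R.from_quat(s["tool_rot"]).inv().apply([p[0],p[1],6]-s["ee_pos"]),s["ee_pos"])
E
```

```text
(array([ 645.4, -179.3,   48.7]), array([0., 0.])) [ 645.2 -179.1   50. ] [ 645.1 -179.3   50. ]
[  7.1 -14.9 155.7] [ 647.7 -162.9  161.7]
```

To row units: 155 mm / 1000 = 0.155, 140 mm / 1000 = 0.14.

run_rows --ticks '[{"d": [0.007, -0.015, 0.05]}, {"d": [0.007, -0.015, 0.1]}, {"d": [0.007, -0.015, 0.14]}, {"d": [0.007, -0.015, 0.155]}, {"d": [0.007, -0.015, 0.155]}]'

```text
time_s: 4.05
ee_pos: [645.0, -180.1, 5.9]
tool_rot: [-0.135, 0.991, 0.0, -0.0]
contact_force: [0.6, -0.5, 0.7]
width: 95.1
gripper_force: 0.0
```

run_rows --ticks '[{}, {}, {}, {}, {}, {}]' --jaw 20 --squeeze 20

```text
time_s: 4.8
ee_pos: [644.8, -180.6, 5.6]
tool_rot: [-0.135, 0.991, 0.0, 0.0]
contact_force: [-0.3, -0.0, 0.1]
width: 40.8
gripper_force: 0.1
```

run_rows --ticks '[{}, {}, {}]' --jaw 20 --squeeze 20

```text
time_s: 5.18
ee_pos: [644.7, -180.6, 5.6]
tool_rot: [-0.135, 0.991, 0.0, -0.0]
contact_force: [-0.5, 0.5, 0.0]
width: 35.7
gripper_force: 20.0
```

run_rows --ticks '[{"d": [0, 0, -0.02]}, {"d": [0, 0, -0.08]}, {"d": [0, 0, -0.13]}, {"d": [0, 0, -0.13]}]'

```text
time_s: 5.68
ee_pos: [646.5, -181.2, 141.3]
tool_rot: [-0.135, 0.991, -0.002, 0.004]
contact_force: [0.6, 0.7, -1.5]
width: 35.9
gripper_force: 20.0
```

```bash
python3 - <<'E'
from m import *
from bench import robot
s=robot.state();T=R.from_quat(s["tool_rot"]);print(T.as_matrix(),s["ee_pos"])
# fingers along stand y, tool x = -stand X, yaw 16
X=np.array([np.cos(np.radians(16)),np.sin(np.radians(16)),0]);Y=np.array([-X[1],X[0],0])
G=R.from_matrix(np.c_[-X,Y,[0,0,-1]]);print((T.inv()*G).as_rotvec())
print(T.inv().apply(np.array([648.9,217.5,51])-s["ee_pos"]))
E
```

```text
[[-1.  -0.3  0. ]
 [-0.3  1.  -0. ]
 [-0.  -0.  -1. ]] [ 646.5 -181.2  141.3]
[-0.  0. -0.]
[-108.6  383.9   89.2]
```

To row units: 384 mm / 1000 = 0.384, -110 mm / 1000 = -0.11.

run_rows --ticks '[{"d": [-0.016, 0.058, 0]}, {"d": [-0.11, 0.384, 0]}, {"d": [-0.11, 0.384, 0]}, {"d": [-0.11, 0.384, 0]}, {"d": [-0.11, 0.384, 0]}, {"d": [-0.11, 0.384, 0]}, {"d": [-0.11, 0.384, 0]}, {"d": [-0.11, 0.384, 0]}, {"d": [-0.11, 0.384, 0.02]}, {"d": [-0.11, 0.384, 0.04]}]'

```text
time_s: 6.92
ee_pos: [647.8, 217.4, 95.2]
tool_rot: [-0.135, 0.991, -0.0, -0.0]
contact_force: [0.8, -0.2, -0.1]
width: 35.7
gripper_force: 20.0
```

run_rows --ticks '[{}, {}, {}]'

```text
time_s: 7.3
ee_pos: [648.3, 218.5, 96.6]
tool_rot: [-0.135, 0.991, 0.0, 0.001]
contact_force: [0.7, -0.3, 0.4]
width: 35.4
gripper_force: 20.0
```

```bash
cat > rel.py <<'E'
import sys
from m import *
from bench import robot
t=np.array(eval(sys.argv[1]));s=robot.state();T=R.from_quat(s["tool_rot"])
X=np.array([np.cos(np.radians(16)),np.sin(np.radians(16)),0]);Y=np.array([-X[1],X[0],0])
G=R.from_matrix(np.c_[-X,Y,[0,0,-1]])
print("shift",T.inv().apply(t-s["ee_pos"]),"rot",np.round((T.inv()*G).as_rotvec(),4),s["ee_pos"],s["time_s"])
E
python3 rel.py '[648.9,217.5,51]'; python3 look.py w5
python3 - <<'E'
import cv2,numpy as np
from bench import robot
im=robot.capture("scene")[130:230,250:350,::-1]
a=cv2.resize(im,(480,480),interpolation=cv2.INTER_CUBIC);b=cv2.imread("pics/w5.png")[80:280,260:390]
cv2.imwrite("pics/c5.png",np.hstack([a,cv2.resize(b,(312,480),interpolation=cv2.INTER_CUBIC)]))
E
```

```text
shift [-0.3 -1.2 45.6] rot [-0.  0. -0.] [648.3 218.5  96.6] 7.3
7.35 [648.23741867 218.62510519  96.53396158] [ 2.28788726e-01  6.94916400e-01  1.51262063e+00  4.21123490e-05
  9.32748016e-01 -1.61298376e+00] 0.003268974568286765
```

View pics/c5.png

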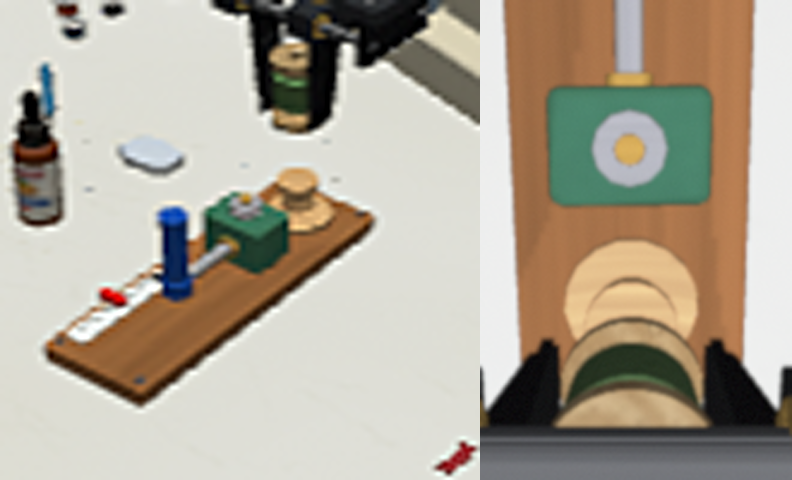

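The spool is held level and straight above the pedestal: scene crop (291,95) over (297,180), with the wrist crop centred to about 1 px. Now lowering it.

run_rows --ticks '[{"d": [0, -0.0005, 0.02]}, {"d": [0, -0.0005, 0.036]}, {"d": [0, -0.0005, 0.042]}, {"d": [0, -0.0005, 0.044]}, {"d": [0, -0.0005, 0.045]}, {"d": [0, -0.0005, 0.045]}]'

```text
time_s: 8.15
ee_pos: [648.2, 218.4, 51.0]
tool_rot: [-0.135, 0.991, 0.0, 0.0]
contact_force: [-0.1, 0.0, -0.4]
width: 35.4
gripper_force: 20.0
```

```bash
python3 rel.py '[648.9,217.5,51]'
```

```text
shift [-0.4 -1.1 -0. ] rot [ 0.  0. -0.] [648.2 218.4  51. ] 8.15
```

To row units: 1 mm / 1000 = 0.001, -0.5 mm / 1000 = -0.0005.

run_rows --ticks '[{"d": [0, -0.0005, 0.0005]}, {"d": [0, -0.0005, 0.001]}, {"d": [0, -0.0005, 0.001]}]'

```text
time_s: 8.52
ee_pos: [648.3, 218.0, 50.5]
tool_rot: [-0.135, 0.991, 0.0, 0.0]
contact_force: [-1.5, 0.8, 5.7]
width: 35.4
gripper_force: 20.0
```

run_rows --ticks '[{"d": [0, 0, 0.0005]}, {"d": [0, 0, 0.0007]}, {"d": [0, 0, 0.0007]}]'

```text
time_s: 8.9
ee_pos: [648.4, 218.0, 50.5]
tool_rot: [-0.135, 0.991, 0.0, 0.001]
contact_force: [-3.1, -0.5, 11.1]
width: 35.9
gripper_force: 20.0
```

To row units: -0.8 mm / 1000 = -0.0008.

run_rows --ticks '[{"d": [0, 0, -0.0008]}, {"d": [0, 0, -0.0008]}]'

```text
time_s: 9.15
ee_pos: [648.3, 218.0, 50.5]
tool_rot: [-0.135, 0.991, 0.0, 0.0]
contact_force: [-2.6, 0.7, 7.4]
width: 35.7
gripper_force: 20.0
```

run_rows --ticks '[{}, {}, {}, {}]' --jaw 70

```text
time_s: 9.65
ee_pos: [648.1, 217.8, 49.6]
tool_rot: [-0.135, 0.991, 0.0, -0.0]
contact_force: [0.3, -0.2, 0.4]
width: 68.2
gripper_force: 0.0
```

```bash
python3 look.py w6; python3 - <<'E'
import cv2,numpy as np
from bench import robot
im=robot.capture("scene")[130:230,250:350,::-1]
a=cv2.resize(im,(480,480),interpolation=cv2.INTER_CUBIC);b=cv2.imread("pics/w6.png")[80:280,260:390]
cv2.imwrite("pics/c6.png",np.hstack([a,cv2.resize(b,(312,480),interpolation=cv2.INTER_CUBIC)]))
E
```

```text
9.7 [648.12233106 217.86564007  49.64943254] [ 2.27728138e-01  7.51458156e-01  1.54128614e+00  8.56171345e-05
  8.48910778e-01 -1.61432454e+00] 0.0017521968066888005
```

View pics/c6.png

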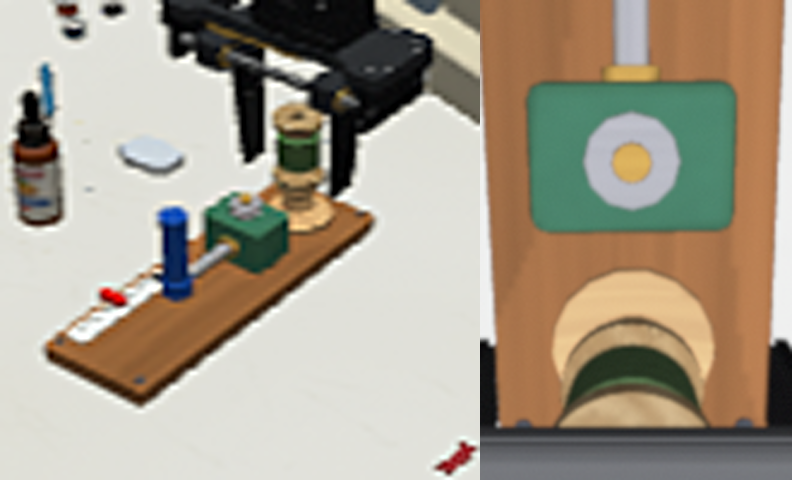

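The spool stands upright and centred on the pedestal: scene crop (298,150), wrist crop spool axis at about 631 against pedestal 633. Fingers are clear. Next I lift and go to the knob.

run_rows --ticks '[{"d": [0, 0, -0.02]}, {"d": [0, 0, -0.07]}, {"d": [0, 0, -0.1]}, {"d": [0, 0, -0.1]}]'

```text
time_s: 10.25
ee_pos: [649.2, 218.2, 153.8]
tool_rot: [-0.135, 0.991, 0.0, 0.003]
contact_force: [0.2, -0.4, -0.4]
width: 69.7
gripper_force: 0.0
```

```bash
python3 rel.py '[524.1,181.5,47]'
```

```text
shift [131.   -1.8 106. ] rot [-0.  0. -0.] [649.2 218.2 153.8] 10.25
```

To row units: 130 mm / 1000 = 0.13, 103 mm / 1000 = 0.103.

run_rows --ticks '[{"d": [0.06, -0.0007, 0]}, {"d": [0.12, -0.0015, 0]}, {"d": [0.13, -0.0015, 0]}, {"d": [0.13, -0.0015, 0]}, {"d": [0.13, -0.0015, 0.05]}, {"d": [0.13, -0.0015, 0.09]}, {"d": [0.13, -0.0015, 0.103]}, {"d": [0.13, -0.0015, 0.103]}, {"d": [0.13, -0.0015, 0.103]}]'

```text
time_s: 11.38
ee_pos: [524.3, 181.8, 47.9]
tool_rot: [-0.135, 0.991, 0.0, 0.001]
contact_force: [-0.6, -0.9, -0.5]
width: 70.1
gripper_force: 0.0
```

```bash
python3 rel.py '[524.1,181.5,47]'
```

```text
shift [ 0.3 -0.3  0.9] rot [-0.  0. -0.] [524.3 181.8  47.9] 11.375
```

run_rows --ticks '[{}, {}, {}, {}, {}, {}, {}, {}]' --jaw 5 --squeeze 45

```text
time_s: 12.38
ee_pos: [523.0, 182.4, 46.7]
tool_rot: [-0.135, 0.991, 0.0, -0.0]
contact_force: [-1.1, 7.6, 1.3]
width: 17.8
gripper_force: 45.0
```

```bash
python3 rel.py '[524.1,181.5,47]'
```

```text
shift [-0.8 -1.1 -0.3] rot [ 0.  0. -0.] [523.  182.4  46.7] 12.375
```

To row units: 25.4 mm / 1000 = 0.0254, 23 mm / 1000 = 0.023.

run_rows --ticks '[{"d": [0.004, -0.0005, 0]}, {"d": [0.009, -0.0005, 0]}, {"d": [0.014, -0.0005, 0]}, {"d": [0.019, -0.0005, 0]}, {"d": [0.023, -0.0005, 0]}, {"d": [0.0254, -0.0005, 0]}, {"d": [0.0254, -0.0005, 0]}, {"d": [0.0254, -0.0005, 0]}]'

```text
time_s: 13.38
ee_pos: [499.6, 175.6, 46.7]
tool_rot: [-0.135, 0.991, 0.001, 0.001]
contact_force: [2.8, 12.8, -4.2]
width: 17.4
gripper_force: 45.0
```

```bash
python3 rel.py '[499.7,174.5,47]'; python3 look.py w7; python3 - <<'E'
import cv2,numpy as np
from bench import robot
im=robot.capture("scene")[140:220,255:335,::-1]
a=cv2.resize(im,(400,400),interpolation=cv2.INTER_CUBIC);b=cv2.imread("pics/w7.png")[100:260,270:390]
b=cv2.resize(b,(390,520),interpolation=cv2.INTER_CUBIC)
cv2.imwrite("pics/c7.png",np.hstack([cv2.copyMakeBorder(a,0,120,0,0,0),b]))
E
```

```text
shift [ 0.2 -1.1 -0.3] rot [ 0.  0. -0.] [499.6 175.6  46.7] 13.375
13.425 [499.58974529 175.59517317  46.72071569] [ 0.2125601   0.59535765  1.94829975  0.00228245  0.5958592  -1.63101858] 0.0017823917282608422
```

View pics/c7.png

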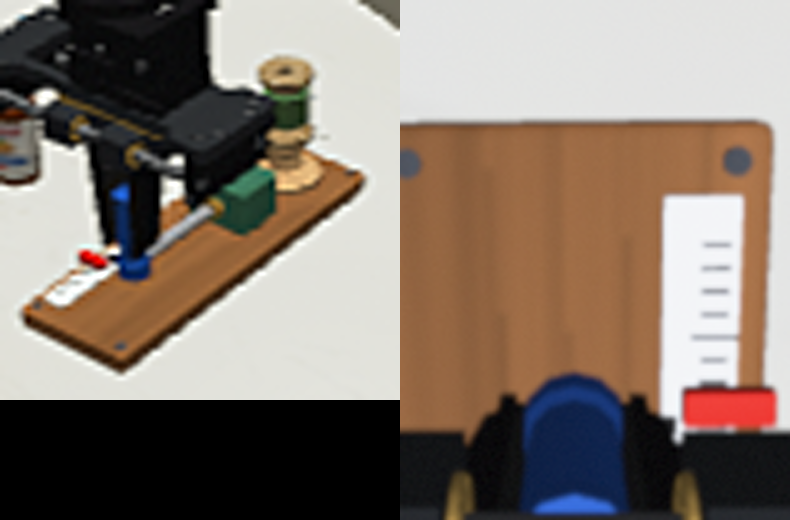

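Crop shows the spool standing (285,120), the knob held, and the rider untouched at wrist crop (730,407). The pointer is hidden by the finger, so I check the knob's foot against the rider numerically.

```bash
python3 - <<'E'
from m import *
g=pickle.load(open("w7.pkl","rb"))
D=lambda x,y:(g,270+(x-400+.5)/3.25-.5,100+(y+.5)/3.25-.5)
X=np.array([np.cos(np.radians(16)),np.sin(np.radians(16)),0])
for h in(25,30,35,44):
    print(h,"foot front sx home/now",onz(*A(160,207),h)@X,onz(*D(573,373),h)@X)
print("rider front/back edge w7",onz(*D(730,389),22)@X,onz(*D(730,427),22)@X,"w1",onz(*A(239,158),22)@X,onz(*A(239,180),22)@X)
print("screws w7 vs w1",onz(*D(738,161),14),onz(*A(240,39),14))
E
```

```text
25 foot front sx home/now 543.4712053086001 519.3284661023351
30 foot front sx home/now 542.940269310254 517.8144835665815
35 foot front sx home/now 542.4093333119081 516.300501030828
44 foot front sx home/now 541.4536485148851 513.5753324664715
rider front/back edge w7 524.0190164833913 532.4665202258418 w1 524.0703278645221 532.9680323972751
screws w7 vs w1 [441.1 193.4  14. ] [441.1 192.7  14. ]
```

To row units: 1 mm / 1000 = 0.001, 0.8 mm / 1000 = 0.0008.

run_rows --ticks '[{"d": [0.0008, 0.001, 0]}, {"d": [0.0008, 0.001, 0]}, {"d": [0.0008, 0.001, 0]}, {"d": [0.0008, 0.001, 0]}]'

```text
time_s: 13.98
ee_pos: [499.0, 175.6, 46.8]
tool_rot: [-0.135, 0.991, 0.0, 0.001]
contact_force: [5.2, 4.2, -3.8]
width: 17.6
gripper_force: 45.0
```

```bash
python3 - <<'E'
import cv2,numpy as np
from bench import robot
from h import *
ci=robot.camera_info("scene");t=robot.camera_info("top")
im=np.mean([robot.capture("scene").astype(float) for _ in range(3)],0).astype(np.uint8)[170:220,250:300,::-1]
im2=np.mean([robot.capture("scene").astype(float) for _ in range(1)],0).astype(np.uint8)[130:230,250:330,::-1]
cv2.imwrite("pics/c8.png",np.hstack([cv2.resize(im,(500,500),interpolation=cv2.INTER_CUBIC),cv2.resize(im2,(300,500),interpolation=cv2.INTER_AREA)]))
X=np.array([.9613,.2756,0]);k=np.array([524.1,181.5,0]);Y=np.array([-.2756,.9613,0])
rd=np.array([490.6,206.2,22])
pr=lambda p:(np.array(proj(ci,p))-[250,170])*10+5
print("rider",pr(rd),"rider ends",pr(rd+4*X),pr(rd-4*X))
for d in(20,25.4,30):
  b=k-d*X+[0,0,27]; print(d,"ptr root/tip",pr(b+10*Y),pr(b+20*Y))
E
```

```text
rider [243.78822401 210.42259929] rider ends [252.25710061 204.4519837 ] [235.28720879 216.41587281]
20 ptr root/tip [310.28562216 215.29171153] [285.81206531 203.97320473]
25.4 ptr root/tip [298.88868869 223.46025442] [274.39040616 212.08519969]
30 ptr root/tip [289.1336636  230.45198962] [264.61437438 219.02842216]
```

View pics/c8.png

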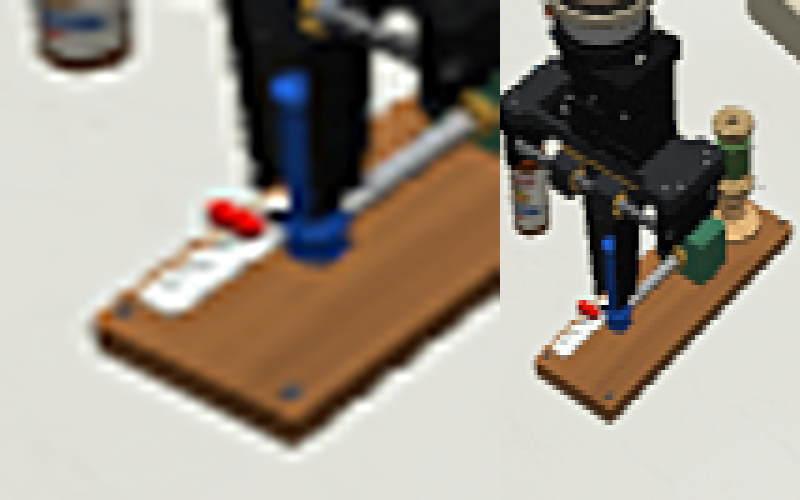

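The pointer tip at (278,215) is beside the rider at (236,216), and the spool is still standing. One numeric check: how far the foot has moved between the first and current scene pictures.

```bash
python3 - <<'E'
import cv2,numpy as np
from bench import robot
from h import *
from scipy.optimize import minimize
ci=robot.camera_info("scene")
a=cv2.imread("pics/scene0.png").astype(np.float32);b=robot.capture("scene")[:,:,::-1].astype(np.float32)
X=np.array([.9613,.2756,0]);k=np.array([524.1,181.5,22])
p0=np.array(proj(ci,k));print("foot now px",proj(ci,k-25.4*X))
f=lambda m:m[:,:,0]-m[:,:,2]   # blueness
A,B=cv2.GaussianBlur(f(a),(0,0),.7),cv2.GaussianBlur(f(b),(0,0),.7)
res=[]
for d in np.arange(18,32,.4):
    p1=np.array(proj(ci,k-d*X)); c=p0+[1,2.5]; s=p1-p0
    P=cv2.getRectSubPix(A,(9,6),tuple(map(float,c)));Q=cv2.getRectSubPix(B,(9,6),tuple(map(float,c+s)));res.append((float(np.abs(P-Q).mean()),round(d,1)))
print(sorted(res)[:6])
r=lambda m:(lambda w:(np.arange(640)[None]*w).sum()/w.sum())(np.pad(np.clip(m[180:200,265:280,2]-m[180:200,265:280,1]-80,0,None),((180,200),(265,360))))
print("rider col",r(a),r(b))
E
```

```text
foot now px (np.float64(281.9313461118261), np.float64(194.2964457819241))
[(8.452391624450684, np.float64(25.6)), (8.818886756896973, np.float64(25.2)), (8.894519805908203, np.float64(26.0)), (9.279576301574707, np.float64(24.8)), (9.631792068481445, np.float64(26.4)), (9.81057071685791, np.float64(24.4))]
rider col 273.04312354312356 273.0740740740741
```

The foot has moved 25.6 mm against a target of 25.4 mm, and the rider has not shifted. Handing in.

```bash
python3 -c "
from bench import robot
print(robot.state()['time_s'],robot.state()['gripper_force']);print(robot.close_job())"
```

```text
14.225 44.99908804893494
the job is handed in; nothing more can be done
None
```

I handed the job in at 14.2 s: the green spool stands released on its pedestal, and the gripper is holding the blue knob about 25.6 mm out (rider at 25.4 mm), with the rider not shifted and nothing else touched.

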